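Snug the bezel frame in its cam clamp

TASK

A rosewood bezel frame lies loose in one of two cam clamps on the counter. Turn that clamp's red-knobbed lever clockwise (seen from above) just far enough that the jaw takes up the gap and the frame pushes the yellow sprung pad about half way back towards its blue stop block, without overrunning so far that the pad comes up against the block; then let go. Leave the lever of the other clamp, the one with the lead ring, as it is.

Things in the scene. Friction and masses are not known exactly. Their poses are not given: they have to be found in the camera images.
- frame_pivot (a point): Pivot (vertical axis) of the cam lever of the clamp that holds the rosewood frame, 44 mm above the counter. x axis: clamping direction, from the pivot through jaw and frame to pad and stop block; z up. The clamp is fixed: base plate 220 x 100 x 12 mm, from 50 mm behind the pivot to 170 mm ahead. Jaw, frame, pad and block, all ahead of the pivot, stay below 47 mm above the counter.
- frame_knob (a point): Red knob on the end of that lever, to grip or push from above: upright round post 20 mm in diameter, 44 to 95 mm above the counter (this point at 76 mm, on its axis), circling the pivot at 90 mm. The flat steel lever arm below it spans 34 to 43 mm above the counter. Takes about 2.5 N to move, up to 5 N against the pad's spring, and stays where it is left.
- frame_lever (a joint): Angle (rad) of that lever: 0 when it points to the clamp's -y side, growing clockwise seen from above, through the clamp's -x side, to its end stop at 2.3. Starts at 0 to 0.3. It turns an eccentric disc that drives the jaw forward, 15 mm per rad. The pad is half way back at somewhere between 0.8 and 1.7, depending on where the block is set.
- frame_pad (a joint): How far (m) the yellow sprung pad of that clamp is pushed back in the clamping direction: 0 sprung out, frame loose; 0.007 half way; 0.014 hard against the blue stop block. The spring pushes with 2 N at first, 8 N at the end. Seen from above, the gap between pad and block is 14 mm less this value.
- bezel: Rosewood bezel frame, 70 mm along the clamp, 80 mm across, 18 mm high, white dial in its opening; origin at the centre of its underside, on the clamp's base plate 12 mm above the counter; x along the clamp. It starts within 1 mm of the yellow pad, with a gap of 1 to 18 mm to the jaw.
- ring_knob (a point): Same point on the same kind of red knob of the other clamp, which holds the grey lead ring (70 mm across): not to be moved.
Not all that is in view belongs to the job. There is more than one size of the bezel; the job needs the largest.

How it is judged:
By the outcome, as a careful person would: the job done as asked, in the order asked, and still so for the second after the job is handed in, with the robot touching nothing.
It also fails if it takes over 40 s, if anything falls off the work surface, if the arm or the gripper's body presses on something with over 40 N, if the wrist force passes 120 N, or if a joint passes its speed limit or range.

ROBOT

A 6-joint arm with a two-finger parallel gripper is mounted at the origin on the work surface. World frame = base frame: x ahead of the robot, y to its left, z up, the work surface at z = 0. Lengths are in m, angles in rad, forces in N, time in s.
With the tool pointing down it reaches from about 0.375 to 0.9 m from the base axis. Payload 3.1 kg.
Tool frame: the origin (TCP) lies midway between the tips of the shut fingers; the grasp point (between the pads) lies 19 mm behind it; z points along the fingers, y is the line along which they close (so a half turn about z gives the same grasp; the last joint's range is limited). The gripper opens to 85 mm and grips with 20 to 120 N. Pads are 22 mm wide; open, the fingers measure 114 mm over their backs; the gripper's body (76 mm by 85 mm) begins 54 mm behind the grasp point. The pads swing forward as they close: fully open they stand 13 mm farther back than shut.
Start: joints at [0.987, 0.527, 1.433, -0, 1.181, -0.178], TCP at [0.247, 0.574, 0.231] pointing down, gripper open.
Joint ranges: [-3.08, 3.08], [-0.75, 2.2], [0.22, 2.44], [-1.43, 4.57], [0, 2.65], [-2.85, 2.85]. Speed limits (rad/s): [2.79, 2.79, 3.14, 3.14, 3.14, 3.14].

INTERFACE

Orientations are given as a unit quaternion [x, y, z, w].
In Python, from station import manip gives the robot as it stands. The module is installed in compiled form; this text tells all that it offers.
- The arm moves only by the tool apply_moves, never from a script. Its arguments are lists of equal length, an entry for each row: "claw": the gripper's target within -1 to 1 (fully open at 1, half-way at 0, shut at -1); "travel": the shift along the tool's x, y, z scaled (see below), a list of three; "turn": the turn, a rotation vector about the tool's x, y, z scaled (see below), a list of three. In form: {"claw": [claw, ...], "travel": [[dx, dy, dz], ...], "turn": [[rx, ry, rz], ...]}. A call has 1 to 5 rows; each row is the pose to reach, as a shift and turn from the pose commanded when the call began, along the tool's axes at that moment, turning the shorter way round; what a row does not reach only later rows make up. The controller multiplies each number of a shift by 800 mm and each number of a turn by 180 degrees. A row lasts 1/12 s, in which the tool goes at most 41.7 mm and 7.16 degrees, less where a joint would pass 70% of its speed; a pose out of reach is approached as far as the arm can. A call with a number of a shift or a turn outside -1 to 1 is refused whole. A call with a gripper value outside its range is refused whole. The fingers move at their own pace and stop on an object; "newtons" is the grip in N (left out, the last holds). Time passes only in rows, so rows that repeat a pose let the fingers close. It gives the time, the measured TCP pose, the force, the opening and the grip force at its end, in the units of the state.
- manip.sense(): the state, without advancing time (a new reading comes with each control period).
- manip.snapshot(name): name is "scene" or "side" or "wrist"; returns a dict with "pixels" (420x560x3 uint8, red, green, blue), "depth" (420x560 float32, m along the optical axis (not along the pixel's ray), 0 where there is no reading), "intrinsics" (3x3 intrinsics, pixels), "R" (3x3) and "t" (3): a world point X has camera coordinates R X + t. Camera axes: x right, y down, z forward; pixel columns grow to the right and rows downward; lengths in m; the calibration is good to about 2 mm. A picture is of the moment at which its call begins.
- manip.sign_off(): hands the job in; it is judged then, once.
The state is a dict: "t": time; "q": joint angles; "qd": joint speeds; "tau": joint torques, N m; "tcp_pos": TCP position; "tool_rot": TCP orientation; "force": force on the tool from outside, world axes, zero at the start; "ft_torque": the same for the moment, N m; "finger_gap": opening from 0.0 (shut) to 1.0 (fully open); "gripper_force": force on a finger pad.
Only numpy, scipy, OpenCV 4.12 (cv2) and the standard library are available. Lean on these libraries where they do the work, as an engineer would, in place of code of your own. Each camera call takes 0.05 s, during which the arm holds its last target. There are 200 camera calls.

## Working session

There is one attempt and no reset: what is moved stays moved. The work goes in short steps, Python scripts to look and compute and a tool call to move; the robot and the scene stay as the last step left them, time stands still between calls to the robot, and variables do not carry over. Pictures are saved under pics/ and viewed, at most 10 in all, crops included, and the job is handed in when it is done.

Besides the shell and the picture viewer there is one more tool, called after "Request:" as a command line: name --argument value ..., lists and objects as JSON in quotes. apply_moves: Moves the arm, as the interface text tells. Shifts and turns lie within -1 to 1; 1 stands for 800 mm of shift or 180 degrees of turn. Its arguments: {"type":"object","properties":{"claw":{"type":"array","items":{"type":"number"}},"travel":{"type":"array","items":{"type":"array","items":{"type":"number"}}},"turn":{"type":"array","items":{"type":"array","items":{"type":"number"}}},"newtons":{"type":"number"}},"required":["claw","travel","turn"]}

```bash
mkdir -p pics
cat > h.py <<'E'
import numpy as np, cv2
from station import manip
def snap(n,f=None):
    s=manip.snapshot(n)
    if f: cv2.imwrite('pics/'+f,cv2.cvtColor(s['pixels'],cv2.COLOR_RGB2BGR))
    return s
def ray(s,u,v,z):
    d=s['R'].T@np.linalg.inv(s['intrinsics'])@np.array([u,v,1.]); c=-s['R'].T@s['t']
    return c+d*(z-c[2])/d[2]
def proj(s,X):
    p=s['intrinsics']@(s['R']@np.array(X)+s['t']); return p[:2]/p[2]
E
python3 - <<'E'
from h import *
import pickle
a=snap('scene','scene0.png');b=snap('side','side0.png')
pickle.dump((a,b),open('s0.pkl','wb'))
s=manip.sense();print(s['t'],s['tcp_pos'],s['tool_rot'],s['force'],s['finger_gap'])
for x in(a,b):print(-x['R'].T@x['t'])
E
```

```text
0.1 [0.24633328 0.57369662 0.23043571] [ 2.01511466e-01  9.79485653e-01 -9.20626903e-04 -3.69368082e-04] [-0.1521058   0.435669   -0.23229624] 0.9994342062891927
[ 1.05909938 -0.43319268  0.78136227]
[ 0.16079637 -0.58011364  0.70941856]
```

View pics/scene0.png

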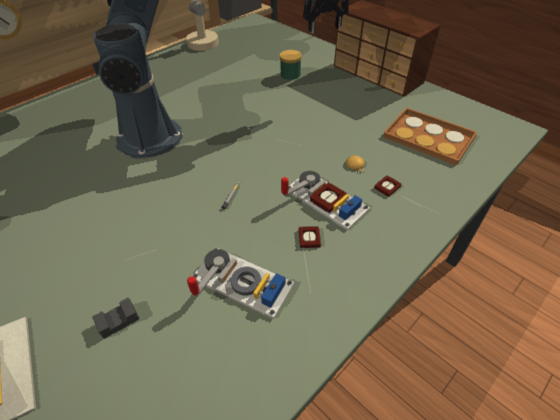

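View pics/side0.png

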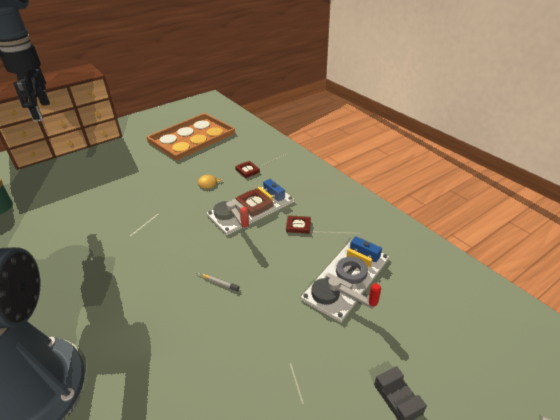

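In the scene view, the frame clamp is at about (328,198), with its knob at (285,186) and the bezel at (327,197). The ring clamp is at (245,280), with its knob at (193,287). There are also two smaller loose bezels, at (310,237) and (388,185). The largest bezel is the one in the clamp at (327,197). I'll confirm that in an enlarged crop and measure.

```bash
cat >> h.py <<'E'
def masks(s):
    h=cv2.cvtColor(s['pixels'],cv2.COLOR_RGB2HSV);H,S,V=[h[...,i].astype(int) for i in range(3)]
    return dict(red=((H<6)|(H>174))&(S>210)&(V>120), yel=(H>17)&(H<30)&(S>150)&(V>150), blue=(H>105)&(H<125)&(S>150)&(V>70),
      white=(S<40)&(V>150))
def blobs(m,mn=15):
    n,l,st,c=cv2.connectedComponentsWithStats(m.astype('uint8'));return [(l==i,st[i],c[i]) for i in range(1,n) if st[i][4]>=mn]
E
python3 - <<'E'
from h import *
import pickle
a,b=pickle.load(open('s0.pkl','rb'))
for nm,s in(('scene',a),('side',b)):
    for k,m in masks(s).items():
        for bl,st,c in blobs(m,20 if k!='white' else 150):
            z={'red':.07,'yel':.035,'blue':.04,'white':.012}[k]
            print(nm,k,st,c.round(1),ray(s,*c,z).round(4))
i1=cv2.resize(a['pixels'][160:240,265:385],None,fx=5,fy=5,interpolation=3)
i2=cv2.resize(b['pixels'][165:245,195:315],None,fx=5,fy=5,interpolation=3)
cv2.imwrite('pics/crop0.png',cv2.resize(np.vstack([i1,i2]),(450,600))[...,::-1])
E
```

```text
scene yel [280  51  21   9 146] [290.1  54.7] [-0.0162  0.6869  0.035 ]
scene yel [396 128  17  10 135] [404.1 132.5] [0.6114 0.5569 0.035 ]
scene yel [416 135  18  11 149] [424.7 140.2] [0.6787 0.5671 0.035 ]
scene yel [437 143  19  11 157] [446.1 148.1] [0.7457 0.5777 0.035 ]
scene yel [348 156  16  10 118] [355.7 160.8] [0.5859 0.3405 0.035 ]
scene yel [334 194  15  13  58] [340.6 200.2] [0.6561 0.1842 0.035 ]
scene yel [254 274  15  21  85] [260.7 283.8] [ 0.6928 -0.1414  0.035 ]
scene yel [  0 380   2  24  27] [1.000e-01 3.924e+02] [ 0.5198 -0.6361  0.035 ]
scene blue [340 196  21  23 180] [349.  206.9] [0.6898 0.1761 0.04  ]
scene blue [262 274  22  33 333] [272.6 290.3] [ 0.7259 -0.1365  0.04  ]
scene white [341 203  29  25 186] [355.1 215.9] [0.7076 0.1848 0.012 ]
scene white [216 253  59  40 443] [241.1 269.8] [ 0.6204 -0.1387  0.012 ]
scene white [265 279  29  38 247] [279.8 298.8] [ 0.7401 -0.1291  0.012 ]
side red [371 287   9  18  90] [374.4 294.8] [ 0.6066 -0.2594  0.07  ]
side yel [207 128  16   8  98] [214.  131.3] [0.7103 0.5683 0.035 ]
side yel [190 135  16   9 107] [197.5 138.6] [0.6433 0.5583 0.035 ]
side yel [173 142  16  10 116] [180.4 146.2] [0.5777 0.5485 0.035 ]
side yel [198 175  18  13 165] [206.5 181.1] [0.5514 0.3268 0.035 ]
side yel [258 187  14  13  52] [264.9 192.5] [0.6514 0.1821 0.035 ]
side yel [347 249  25  18 156] [359.5 256.3] [ 0.6842 -0.1446  0.035 ]
side blue [265 180   7   7  32] [268.1 182.8] [0.6804 0.2083 0.04  ]
side blue [351 238  30  23 298] [366.  248.2] [ 0.7103 -0.1382  0.04  ]
side white [249 192  45  31 239] [273.8 207.4] [0.6493 0.1391 0.012 ]
side white [207 210  34  25 290] [225.  223.4] [0.5122 0.1617 0.012 ]
side white [316 239  52  65 643] [341.1 276.4] [ 0.6261 -0.1498  0.012 ]
side white [363 253  26  34 258] [374.8 269.1] [ 0.701  -0.1792  0.012 ]
side white [301 283  55  39 614] [331.  304.4] [ 0.5572 -0.1943  0.012 ]
```

View pics/crop0.png

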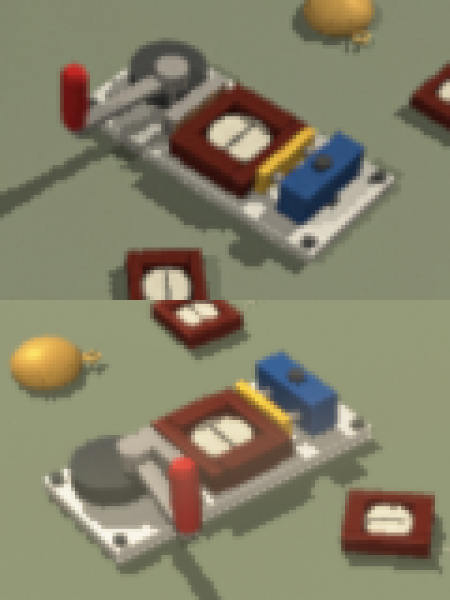

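The crop confirms that the clamped bezel is the largest and that its lever sits at about its start angle. Next I'll turn the crop's pixels into positions.

Run:
```python
from h import *
import pickle
a,b=pickle.load(open('s0.pkl','rb'))
A=lambda x,y,z:ray(a,265+x/3.75-.4,160+y/3.75-.4,z).round(4)
B=lambda x,y,z:ray(b,195+x/3.75-.4,165+(y-300)/3.75-.4,z).round(4)
print('fr cornR A',A(396,178,.012),'B',B(374,430,.012))
print('fr corn near A',A(303,258,.012))
print('back corn B',B(42,480,.012),'back near B',B(120,561,.012))
print('knob top',A(75,68,.095),B(182,462,.095),'bot',A(75,126,.044),B(187,530,.044))
print('hub',A(172,67,.047),B(143,448,.047),'disc',A(168,62,.04),B(105,462,.04))
```

```text
fr cornR A [0.7171 0.2386 0.012 ] B [0.7144 0.1338 0.012 ]
fr corn near A [0.7164 0.133  0.012 ]
back corn B [0.4939 0.2305 0.012 ] back near B [0.4946 0.1238 0.012 ]
knob top [0.5335 0.0966 0.095 ] [0.5329 0.0961 0.095 ] bot [0.5373 0.0925 0.044 ] [0.5289 0.0909 0.044 ]
hub [0.5475 0.1844 0.047 ] [0.5489 0.1783 0.047 ] disc [0.5367 0.1923 0.04  ] [0.5242 0.1889 0.04  ]
```

Request:
apply_moves --claw '[1,1,1,1,1]' --travel '[[-0.569,-0.333,-0.086],[-0.569,-0.333,-0.086],[-0.569,-0.333,-0.086],[-0.569,-0.333,-0.086],[-0.569,-0.333,-0.086]]' --turn '[[0,0,0.418],[0,0,0.418],[0,0,0.418],[0,0,0.418],[0,0,0.418]]' --newtons 20

```text
t: 0.52
tcp_pos: [0.3697, 0.4063, 0.2581]
tool_rot: [0.495, 0.869, -0.0, -0.0]
force: [0.9, 0.0, 0.1]
finger_gap: 0.998
gripper_force: 0.0
```

```bash
cat >> h.py <<'E'
from scipy.spatial.transform import Rotation as Ro
def go(p,yaw):  # yaw deg = world angle of tool y axis, tool down
    s=manip.sense();R=Ro.from_quat(s['tool_rot']);r=np.radians(yaw)
    y=np.array([np.cos(r),np.sin(r),0]);z=np.array([0,0,-1.]);T=Ro.from_matrix(np.c_[np.cross(y,z),y,z])
    print('t',s['t'],s['tcp_pos'].round(4),'y',np.degrees(np.arctan2(*R.as_matrix()[1::-1,1])).round(1),'F',s['force'].round(1),'q6',s['q'][5].round(2))
    print('travel',(R.inv().apply(np.array(p)-s['tcp_pos'])/.8).round(4),'turn',((R.inv()*T).as_rotvec()/np.pi).round(4))
E
python3 -c "
from h import *
go([.56,.15,.30],-8.6)"
```

```text
t 0.5167 [0.3697 0.4063 0.2581] y 30.6 F [0.9 0.  0.1] q6 0.09
travel [-0.3969  0.0414 -0.0524] turn [-3.00e-04  2.00e-04  2.18e-01]
```

Request:
apply_moves --claw '[1,1,1,1,1]' --travel '[[-0.397,0.041,-0.052],[-0.397,0.041,-0.052],[-0.397,0.041,-0.052],[-0.397,0.041,-0.052],[-0.397,0.041,-0.052]]' --turn '[[0,0,0.218],[0,0,0.218],[0,0,0.218],[0,0,0.218],[0,0,0.218]]'

```text
t: 0.93
tcp_pos: [0.4937, 0.2408, 0.2851]
tool_rot: [0.739, 0.674, -0.0, -0.0]
force: [1.8, 0.9, 0.1]
finger_gap: 1.003
gripper_force: 0.0
```

```bash
python3 -c "
from h import *
go([.56,.15,.30],-8.6)"
```

```text
t 0.9333 [0.4937 0.2408 0.2851] y -5.2 F [1.8 0.9 0.1] q6 0.34
travel [-0.1054  0.0929 -0.0186] turn [-0.0003  0.0001  0.0187]
```

Request:
apply_moves --claw '[1,1,1,1,1]' --travel '[[-0.105,0.093,-0.019],[-0.105,0.093,-0.019],[-0.105,0.093,-0.019],[-0.105,0.093,-0.019],[-0.105,0.093,-0.019]]' --turn '[[0,0,0.0187],[0,0,0.0187],[0,0,0.0187],[0,0,0.0187],[0,0,0.0187]]'

```text
t: 1.35
tcp_pos: [0.5608, 0.1511, 0.2999]
tool_rot: [0.757, 0.653, -0.0, -0.0]
force: [-0.5, 1.2, -0.5]
finger_gap: 0.998
gripper_force: 0.0
```

```bash
python3 -c "
from h import *
import pickle
go([.56,.15,.30],-8.6)
w=snap('wrist','w1.png');pickle.dump(w,open('w1.pkl','wb'));print(-w['R'].T@w['t'],w['R'])
print(proj(w,[.533,.0958,.095]),proj(w,[.546,.182,.05]))"
```

```text
t 1.35 [0.5608 0.1511 0.2999] y -8.4 F [-0.5  1.2 -0.5] q6 0.22
travel [-0.0015 -0.0008 -0.0002] turn [-0.0003 -0.      0.0009]
[0.5722255  0.22898608 0.44271899] [[ 9.89113309e-01 -1.47153172e-01  8.98077627e-04]
 [-1.40282541e-01 -9.41052772e-01  3.07799431e-01]
 [-4.44485240e-02 -3.04574498e-01 -9.51450842e-01]]
[262.97270099 230.79386713] [263.7858381  148.73257868]
```

View pics/w1.png

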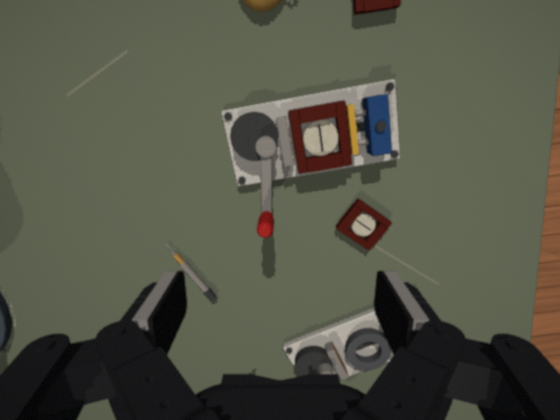

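Wrist view: plate corners are at about (222,108), (393,80), (400,157) and (238,187). The hub is at (266,147), the knob at (265,225), the pad at (353,128) and the block at (378,125). I'll measure from these.

```bash
cat >> h.py <<'E'
def clamp(w,y0=.0,roi=(215,70,410,200),verbose=1):
    x0,y0_,x1,y1=roi;m=masks(w);out={}
    for k,z in(('red',.09),('yel',.04),('blue',.042)):
        mm=np.zeros_like(m[k]);mm[y0_:y1+60,x0:x1]=m[k][y0_:y1+60,x0:x1]
        for bl,st,c in blobs(mm,15):
            r=cv2.minAreaRect(np.argwhere(bl)[:,::-1].astype('float32'))
            out.setdefault(k,[]).append((c,r)); 
            if verbose: print(k,st,c.round(1),np.round(r[1],1),round(r[2],1),ray(w,*c,z).round(4))
    return out
E
python3 - <<'E'
from h import *
import pickle
w=pickle.load(open('w1.pkl','rb'))
clamp(w)
big=cv2.resize(w['pixels'][70:250,210:410],(800,720),interpolation=2)[:,:]
cv2.imwrite('pics/w1c.png',cv2.resize(w['pixels'][75:240,215:405],(684,594),interpolation=2)[...,::-1])
for c in((222,108),(393,80),(400,157),(238,187)):print(c,ray(w,*c,.012).round(4))
print('hub',ray(w,266,146,.05))
E
```

```text
yel [348 105  10  49 255] [352.8 128.8] [48.6  5.3] 84.0 [0.6548 0.1885 0.04  ]
blue [367  96  24  59 953] [378.5 124.2] [57.6 19.3] 85.0 [0.6851 0.1894 0.042 ]
(222, 108) [0.4997 0.2354 0.012 ]
(393, 80) [0.7141 0.2367 0.012 ]
(400, 157) [0.7193 0.1404 0.012 ]
(238, 187) [0.5005 0.1319 0.012 ]
hub [0.54912619 0.18478931 0.05      ]
```

View pics/w1c.png

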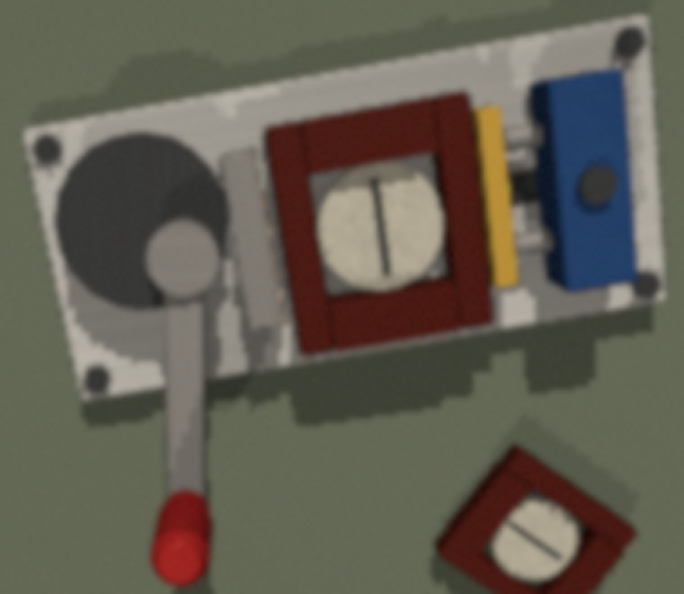

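Run:
```python
from h import *
import pickle
w=pickle.load(open('w1.pkl','rb'))
C=lambda x,y,z:ray(w,215+x/3.6-.4,75+y/3.6-.4,z).round(4)
k=C(180,557,.095);h=C(183,258,.05);print(k,h,np.linalg.norm((k-h)[:2]))
yw=np.degrees(np.arctan2(*(C(608,282,.046)-C(567,290,.046))[1::-1]));print(yw)
print('jaw',C(265,235,.04),'frameL',C(283,235,.03),'frameR',C(478,205,.03),'padR',C(505,200,.045),C(492,205,.045),'block',C(545,185,.046))
go([k[0],k[1],.16],-8.6)
```

```text
[0.5351 0.0973 0.095 ] [0.5484 0.1846 0.05  ] 0.08830730434114721
2.4895529219992207
jaw [0.5763 0.1869 0.04  ] frameL [0.5826 0.185  0.03  ] frameR [0.65   0.1852 0.03  ] padR [0.6561 0.187  0.045 ] [0.6518 0.1861 0.045 ] block [0.6693 0.19   0.046 ]
t 1.4 [0.5596 0.1523 0.2997] y -8.3 F [-0.4  1.  -0.8] q6 0.22
travel [-0.0725 -0.02    0.1746] turn [-0.0007 -0.0001  0.0015]
```

Request:
apply_moves --claw '[1,1,1,1,1]' --travel '[[-0.0725,-0.02,0.175],[-0.0725,-0.02,0.175],[-0.0725,-0.02,0.175],[-0.0725,-0.02,0.175],[-0.0725,-0.02,0.175]]' --turn '[[0,0,0.0015],[0,0,0.0015],[0,0,0.0015],[0,0,0.0015],[0,0,0.0015]]'

```text
t: 1.82
tcp_pos: [0.5293, 0.0978, 0.1552]
tool_rot: [0.757, 0.653, -0.006, -0.005]
force: [-1.0, 1.0, -1.1]
finger_gap: 1.0
gripper_force: 0.0
```

```bash
python3 -c "
from h import *
go([.5347,.0963,.058],-8.6)"
```

```text
t 1.8167 [0.5293 0.0978 0.1552] y -8.5 F [-1.   1.  -1.1] q6 0.12
travel [-0.0006  0.0088  0.1213] turn [-0.0047  0.0007  0.0006]
```

Request:
apply_moves --claw '[1,1,1,1,1]' --travel '[[0,0.007,0.05],[0,0.007,0.1],[0,0.007,0.115],[0,0.007,0.115],[0,0.007,0.115]]' --turn '[[0,0,0],[0,0,0],[0,0,0],[0,0,0],[0,0,0]]'

```text
t: 2.23
tcp_pos: [0.542, 0.0981, 0.0691]
tool_rot: [0.757, 0.653, 0.0, 0.0]
force: [0.5, 0.0, 0.5]
finger_gap: 1.0
gripper_force: 0.0
```

```bash
python3 -c "
from h import *
go([.5347,.0963,.058],-8.6)
w=snap('wrist','w2.png')"
```

```text
t 2.2333 [0.542  0.0981 0.0691] y -8.4 F [0.5 0.  0.5] q6 0.12
travel [-0.0036 -0.0088  0.0139] turn [ 0.0002 -0.0001  0.001 ]
```

View pics/w2.png

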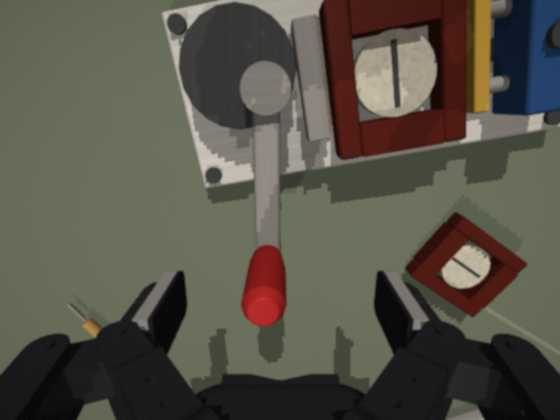

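The knob is at (265,305) and the finger midline at about column 281. The pad and block are visible at the upper right. Next I'll correct the offset and lower the gripper.

```bash
python3 -c "
from h import *
import pickle
w=snap('wrist');pickle.dump(w,open('w2.pkl','wb'))
k=ray(w,264,306,.095);print(k,ray(w,265,87,.05));go([k[0],k[1],.058],-8.6)"
```

```text
[0.53581217 0.09723518 0.095     ] [0.54866392 0.18442033 0.05      ]
t 2.3333 [0.5432 0.0976 0.0705] y -8.4 F [ 0.5 -0.7  0.1] q6 0.12
travel [-0.0019 -0.0092  0.0155] turn [ 0.0013 -0.0002  0.0009]
```

Request:
apply_moves --claw '[1,1,1,-1,-1]' --travel '[[-0.001,-0.009,0.015],[-0.001,-0.009,0.015],[-0.001,-0.009,0.015],[-0.001,-0.009,0.015],[-0.001,-0.009,0.015]]' --turn '[[0,0,0],[0,0,0],[0,0,0],[0,0,0],[0,0,0]]' --newtons 20

```text
t: 2.75
tcp_pos: [0.5355, 0.097, 0.0576]
tool_rot: [0.758, 0.653, 0.001, 0.001]
force: [-0.2, 0.1, -0.0]
finger_gap: 0.747
gripper_force: 0.0
```

Request:
apply_moves --claw '[-1,-1,-1,-1,-1]' --travel '[[0,0,0],[0,0,0],[0,0,0],[0,0,0],[0,0,0]]' --turn '[[0,0,0],[0,0,0],[0,0,0],[0,0,0],[0,0,0]]'

```text
t: 3.17
tcp_pos: [0.5345, 0.0969, 0.0566]
tool_rot: [0.758, 0.653, 0.0, 0.0]
force: [-0.1, 0.1, 2.9]
finger_gap: 0.224
gripper_force: 21.1
```

Request:
apply_moves --claw '[-1,-1,-1,-1,-1]' --travel '[[0.0004,-0.0098,0],[0.0017,-0.0194,0],[0.0038,-0.029,0],[0.0068,-0.0383,0],[0.0105,-0.0473,0]]' --turn '[[0,0,0.0278],[0,0,0.0556],[0,0,0.0833],[0,0,0.1111],[0,0,0.1389]]'

```text
t: 3.58
tcp_pos: [0.499, 0.1105, 0.0566]
tool_rot: [0.882, 0.472, 0.001, 0.001]
force: [1.1, -1.3, 0.2]
finger_gap: 0.225
gripper_force: 21.0
```

```bash
cat >> h.py <<'E'
P=np.array([.5485,.185])
def gap(w,f=None):
    "rectified top view at z=.042 along clamp axis: 0.25 mm/px; x .02..0.16 ahead of pivot, y +-.05"
    a=np.radians(2.);ex=np.array([np.cos(a),np.sin(a)]);ey=np.array([-ex[1],ex[0]])
    xs=np.arange(.02,.16,.00025);ys=np.arange(.05,-.05,-.00025);X,Y=np.meshgrid(xs,ys)
    W=np.stack([P[0]+X*ex[0]+Y*ey[0],P[1]+X*ex[1]+Y*ey[1],np.full_like(X,.042)],-1)
    c=W@w['R'].T+w['t'];p=c@w['intrinsics'].T;m=(p[...,:2]/p[...,2:]).astype('float32')
    im=cv2.remap(w['pixels'],m[...,0],m[...,1],1)
    if f:cv2.imwrite('pics/'+f,im[...,::-1])
    M=masks(dict(pixels=im));res=[]
    for yy in range(-30,31,5):
        r=int((50-yy)/.25);L=[]
        for k in('yel','blue'):
            i=np.flatnonzero(M[k][r]);
            if len(i)>8:L+=[round(xs[np.percentile(i,3).astype(int)]*1e3,1),round(xs[np.percentile(i,97).astype(int)]*1e3,1)]
            else:L+=[0,0]
        if L[1] and L[2]:res.append([yy]+L+[round(L[2]-L[1],1)])
    print(np.array(res))
E
python3 -c "
from h import *
import pickle
go([.5,.1,.058],-8.6)
gap(pickle.load(open('w2.pkl','rb')),'r2.png')
w=snap('wrist','w3.png');gap(w,'r3.png')"
```

```text
t 3.5833 [0.499  0.1105 0.0566] y -33.7 F [ 1.1 -1.3  0.2] q6 0.59
travel [-0.0102  0.0083 -0.0017] turn [ 8.000e-04 -1.000e-04 -1.396e-01]
[[-30.  100.8 105.5 125.3 141.8  19.8]
 [-25.  100.  105.8 125.5 141.3  19.7]
 [-20.  100.  106.  125.5 141.   19.5]
 [-15.  100.3 106.  125.3 140.8  19.3]
 [-10.  100.3 106.  125.3 132.8  19.3]
 [ -5.  100.3 105.8 125.3 131.   19.5]
 [  0.  100.  105.8 125.3 132.   19.5]
 [  5.  100.  106.  125.8 139.3  19.8]
 [ 10.  100.5 106.  125.8 139.   19.8]]
[]
```

View pics/w3.png

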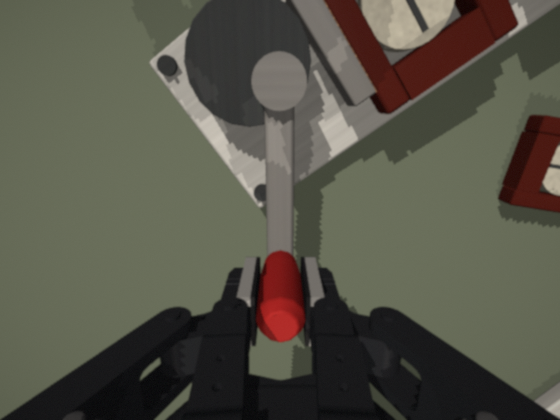

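Request:
apply_moves --claw '[-1,-1,-1,-1,-1]' --travel '[[0.0004,-0.0098,0],[0.0017,-0.0194,0],[0.0038,-0.029,0],[0.0068,-0.0383,0],[0.0089,-0.0437,0]]' --turn '[[0,0,0.0278],[0,0,0.0556],[0,0,0.0833],[0,0,0.1111],[0,0,0.1278]]'

```text
t: 4.05
tcp_pos: [0.4737, 0.1359, 0.0566]
tool_rot: [0.958, 0.287, 0.001, 0.001]
force: [2.6, -3.7, 1.0]
finger_gap: 0.229
gripper_force: 21.0
```

Request:
apply_moves --claw '[-1,1,1,1,1]' --travel '[[0,0,0],[0,0,0],[0,0,0],[0,0,0],[0,0,0]]' --turn '[[0,0,0],[0,0,0],[0,0,0],[0,0,0],[0,0,0]]'

```text
t: 4.47
tcp_pos: [0.4728, 0.136, 0.0562]
tool_rot: [0.958, 0.288, -0.0, -0.0]
force: [-0.7, -0.2, 0.3]
finger_gap: 0.785
gripper_force: 0.0
```

```bash
python3 -c "
from h import *
go([.60,.10,.13],-10)"
```

```text
t 4.4667 [0.4728 0.136  0.0562] y -56.5 F [-0.7 -0.2  0.3] q6 1.04
travel [ 0.1077  0.1253 -0.0923] turn [-2.000e-04  1.000e-04 -2.582e-01]
```

Request:
apply_moves --claw '[1,1,1,1,1]' --travel '[[0,0,-0.05],[0,0,-0.1],[0.156,0.188,-0.13],[0.156,0.188,-0.13],[0.156,0.188,-0.13]]' --turn '[[0,0,0],[0,0,0],[0,0,-0.314],[0,0,-0.314],[0,0,-0.314]]'

```text
t: 4.88
tcp_pos: [0.5928, 0.1, 0.1532]
tool_rot: [0.885, 0.465, 0.001, 0.0]
force: [0.1, 0.3, -0.8]
finger_gap: 1.0
gripper_force: 0.0
```

```bash
python3 -c "
from h import *
go([.66,.08,.16],0)"
```

```text
t 4.8833 [0.5928 0.1    0.1532] y -34.6 F [ 0.1  0.3 -0.8] q6 0.58
travel [ 0.0271  0.0833 -0.0084] turn [ 0.0004 -0.0002 -0.1922]
```

Request:
apply_moves --claw '[1,1,1,1,1]' --travel '[[0.02,0.06,-0.008],[0.027,0.08,-0.008],[0.027,0.08,-0.008],[0.027,0.08,-0.008],[0.027,0.08,-0.008]]' --turn '[[0,0,-0.192],[0,0,-0.192],[0,0,-0.192],[0,0,-0.192],[0,0,-0.192]]'

```text
t: 5.3
tcp_pos: [0.6565, 0.0806, 0.1572]
tool_rot: [0.708, 0.706, -0.0, -0.001]
force: [-0.3, 0.7, -0.1]
finger_gap: 0.999
gripper_force: 0.0
```

```bash
python3 -c "
from h import *
import pickle
snap('wrist');go([.66,.08,.16],0)
w=snap('wrist','w4.png');pickle.dump(w,open('w4.pkl','wb'));gap(w)"
```

```text
t 5.35 [0.6562 0.0808 0.1573] y 0.0 F [-0.5 -0.5 -0. ] q6 -0.05
travel [-0.001   0.0048 -0.0034] turn [-0.0005 -0.      0.0001]
[[-30.  112.  118.3 126.  147.3   7.7]
 [-25.  112.  118.3 126.  147.5   7.7]
 [-20.  112.  118.  126.  147.8   8. ]
 [-15.  112.3 118.5 126.3 147.8   7.8]
 [-10.  112.3 118.5 126.3 147.8   7.8]
 [ -5.  112.3 118.3 126.3 148.    8. ]
 [  0.  112.3 118.5 126.8 148.    8.3]
 [  5.  112.3 118.3 127.  148.    8.7]
 [ 10.  112.3 118.3 127.  148.    8.7]
 [ 15.  112.3 118.5 127.  148.    8.5]
 [ 20.  112.5 118.5 127.3 148.    8.8]
 [ 25.  112.5 118.3 127.3 148.3   9. ]]
```

View pics/w4.png

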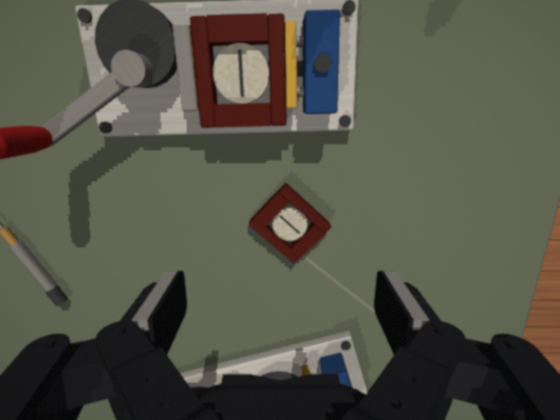

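```bash
python3 -c "
from h import *
import pickle
w1=pickle.load(open('w1.pkl','rb'));w4=pickle.load(open('w4.pkl','rb'))
gap(w1)
for w in(w1,w4):
  m=masks(w)
  roi=np.zeros((420,560),bool);roi[:200,215:420]=1
  for k in('yel','blue'):
    mm=cv2.erode((m[k]&roi).astype('uint8'),np.ones((3,3)))>0
    v,u=np.nonzero(mm);d=w['depth'][v,u];c=np.c_[u,v,np.ones(len(u))]@np.linalg.inv(w['intrinsics']).T*d[:,None]
    X=(c-w['t'])@w['R'];print(k,np.percentile(X[:,2],[5,25,50,75,95]).round(4),X.mean(0).round(4),len(u))
  print('cam',-w['R'].T@w['t'])
"
```

```text
[[-25.  102.8 108.5 126.  146.8  17.5]
 [-20.  103.  108.8 126.3 146.8  17.5]
 [-15.  102.8 108.5 126.3 146.8  17.8]
 [-10.  103.  108.3 126.  147.3  17.7]
 [ -5.  103.  108.5 126.  147.5  17.5]
 [  0.  103.  109.  126.  147.5  17. ]
 [  5.  103.  108.8 126.5 147.3  17.7]
 [ 10.  103.3 108.8 126.5 147.3  17.7]
 [ 15.  103.  109.  126.5 147.5  17.5]
 [ 20.  103.3 108.8 126.8 147.3  18. ]
 [ 25.  103.3 108.8 126.5 147.3  17.7]]
yel [0.0341 0.0347 0.0352 0.0359 0.0369] [0.654  0.1889 0.0439] 141
blue [0.0409 0.0417 0.0423 0.0428 0.0435] [0.6846 0.1896 0.0433] 739
cam [0.5722255  0.22898608 0.44271899]
yel [0.0339 0.0345 0.0351 0.0356 0.0364] [0.664  0.1876 0.0373] 583
blue [0.0409 0.0416 0.0421 0.0426 0.0434] [0.6855 0.1889 0.0432] 2509
cam [0.65613083 0.15953212 0.30009703]
```

The frame, jaw and pad are in contact. Two estimates put the pad 6 to 8 mm back, from the 7–8 mm gap to the block and from the pad's shift between views. That is about half way, the lever is released and the gripper is clear of everything, so I'm handing in.

```bash
python3 -c "
from station import manip
print(manip.sign_off())"
```

```text
the job is handed in; nothing more can be done
None
```

I turned the frame clamp's lever until the yellow pad sat an estimated 6–8 mm back (half way is 7 mm) with a clear gap to the blue block, let go, never touched the ring clamp's lever, and handed the job in at about 5.4 s.

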